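# Pair the desk lamp with its remote puck

## Robot

A 7-joint arm with a two-finger parallel gripper is mounted at the origin on the work surface. World frame = base frame: x ahead of the robot, y to its left, z up, the work surface at z = 0. Lengths are in m, angles in rad, forces in N, time in s.
With the tool pointing down it reaches from about 0.4 to 0.85 m from the base axis. Payload 4.5 kg.
Tool frame: the origin (TCP) lies at the very end of the fingers, on their centre line; the grasp point (between the pads) lies 19 mm behind it; z points along the fingers, y is the line along which they close (so a half turn about z gives the same grasp; the last joint's range is limited). The gripper opens to 88 mm and grips with 3 to 60 N. Pads are 18 mm wide; open, the fingers measure 123 mm over their backs; the gripper's body (75 mm by 187 mm) begins 45 mm behind the grasp point.
Start: joints at [0.034, 0.689, -0.195, 1.565, 0.157, 0.902, -0.215], TCP at [0.625, 0, 0.239] pointing down, gripper open.
Joint ranges: [-3.01, 3.01], [-0.46, 2.08], [-1.47, 1.51], [0.13, 2.56], [-1, 4.14], [0.04, 2.09], [-2.66, 2.66]. Speed limits (rad/s): [2.57, 2.57, 3.14, 3.14, 3.14, 3.14, 3.14].

## Interface

Orientations are given as a unit quaternion [x, y, z, w].
In Python, from plant import r gives the robot as it stands. The module is installed in compiled form; this text tells all that it offers.
- The arm moves only by the tool step_arm, never from a script. Its argument "increments" is a list of rows, each a list of 2 entries, a list of its own where there are three numbers: the shift along the world's x, y, z in cm, then the turn, a rotation vector about the world's x, y, z in degrees. A call has exactly 10 rows; each row shifts and turns the commanded pose from where the row before left it; what a row does not reach is not made up. A row lasts 1/10 s, in which the tool goes at most 50 mm and 8.59 degrees, less where a joint would pass 70% of its speed; a pose out of reach is approached as far as the arm can. A call is refused whole if a number of a shift passes 5 or a number of a turn 8.59, either way. A call with a gripper value outside its range is refused whole. "fingers" is the opening, from 0 (shut) to 1 (fully open), set as the call begins (left out, the last holds). The fingers move at their own pace and stop on an object; "grip_force" is the grip in N (left out, the last holds). Time passes only in rows, so rows that do not move let the fingers close, or fill a call up. It gives the time, the measured TCP pose, the force, the opening and the grip force at its end, in the units of the state.
- r.get_state(): the state, without advancing time (a new reading comes with each control period).
- r.snapshot(name): name is "scene" or "side" or "wrist"; returns (picture, depth): 384x512x3 uint8, red, green, blue; 384x512 float32, m along the optical axis (not along the pixel's ray), 0 where there is no reading.
- r.calibration(name): a dict with "fov_y" (degrees; the focal length in pixels is half the picture's height over the tangent of half this angle, whatever the lens; pixels are square), "cx", "cy" (the principal point, pixels), "R" (3x3) and "t" (3): a world point X has camera coordinates R X + t. Camera axes: x right, y down, z forward; pixel columns grow to the right and rows downward; lengths in m; the calibration is good to about 2 mm. A picture is of the moment at which its call begins: read the wrist's pose just before it. calibration takes no time and is no camera call; for the wrist camera it gives the pose at the moment of the call.
- r.finish_job(): hands the job in; it is judged then, once.
The state is a dict: "clock": time; "q": joint angles; "qd": joint speeds; "joint_torque": joint torques, N m; "tool_pos": TCP position; "eef_rot": TCP orientation; "contact_force": force on the tool from outside, world axes, zero at the start; "moment": the same for the moment, N m; "opening": opening from 0.0 (shut) to 1.0 (fully open); "finger_force": force on a finger pad.
Only numpy, scipy, OpenCV 4.12 (cv2) and the standard library are available. Lean on these libraries where they do the work, as an engineer would, in place of code of your own. Each camera call takes 0.05 s, during which the arm holds its last target. There are 200 camera calls.

## Task

Pair the desk lamp with its wireless puck, pressing with the closed fingertips and lifting nothing: first press down the raised, white-barred end of the lamp's red rocker to switch it on, then push the lamp's blue key fully in (it stays in), and only then press the black button of the white puck fully down where the puck stands and keep it pressed; the program finishes while holding that button down. Do not press the lamp's orange key, do not lift the puck or push it away, and leave the mug, the dish of counters, the clip and the pencil box as they are.

Things in the scene. Friction and masses are not known exactly. Their poses are not given: they have to be found in the camera images.
- lamp: Black desk lamp, fixed. Base 140 (x) x 260 (y) x 26 mm; origin under its centre, z up, yaw within 0.3 rad. Controls on top, all at x = -10 mm: red rocker y = +85, blue key y = +25, orange key y = -35 mm. From x = 20, y = -105 mm a 16 mm stem leans out to -y, up to a light head 280 (x) x 45 mm centred at x = 20, y = -240 mm, 212 to 230 mm above the counter.
- rocker (a joint): Red rocker of the lamp, cap 50 (along lamp x) x 28 mm, about an axis along lamp y through its middle. 0 rad = off (its end towards lamp +x is raised, about 43 mm above the counter), 0.36 rad = on (that end pressed fully down, about 6 mm lower). Stays where it is left; needs about 2 to 3 N at the end.
- rocker_on_end (a point): Point on the top of the rocker at its raised (on) end, 16 mm from its middle towards lamp +x, where to press; marked with a white bar. Moves with the rocker; its x axis points from the rocker's middle to this end, its z axis out of the cap.
- pair_key (a joint): Blue round key of the lamp, 26 mm across; 0 = out, 0.005 m = pushed fully in, straight down. Stays where it is left; needs about 3 N to move.
- pair_key_top (a point): Centre of the top face of the blue key, 36 mm above the counter when out, 31 mm when in.
- timer_key (a joint): Orange round key of the lamp, 26 mm across, built like the blue one (0 = out, 0.005 m = in). Not to be pressed.
- puck: Loose round white plastic remote puck, 72 mm across, shell 22 mm high, about 150 g, standing on the counter; origin at the centre of its underside, z up.
- puck_button (a joint): Black round sprung button on top of the puck, 34 mm across; 0 = up, 0.006 m = fully down. Begins to move at about 1 N, takes about 4.5 N fully down, springs up when released.
- puck_button_top (a point): Centre of the top face of the puck's button, 32 mm above the counter when up, 26 mm when fully down.
- mug: Loose white ceramic mug, 80 mm across, 92 mm high, with a handle to its +y; origin at the centre of its underside. To be left alone.
- dish: Loose blue ceramic dish, 96 mm across, 24 mm high, holding the counters; origin at the centre of its underside. To be left alone.
- clip: Loose silver aluminium clipboard clip, 115 x 65 x 30 mm; origin under the middle of its plate. To be left alone.
- pencil_box: Loose wooden pencil box with its lid partly slid open, 75 x 210 x 45 mm; origin at the centre of its underside. To be left alone.
- counter0: Loose green plastic counter in the dish, 20 mm across, 5 mm thick; origin at the centre of its underside. To be left alone.
- counter1: Loose green plastic counter in the dish, 20 mm across, 5 mm thick; origin at the centre of its underside. To be left alone.
- counter2: Loose green plastic counter in the dish, 20 mm across, 5 mm thick; origin at the centre of its underside. To be left alone.
Things that resemble listed ones, but are neither listed nor needed, are in the scene too. There is more than one size of the puck; the job needs the middle-sized.

How it is judged:
On the way, in this order (a step that is already met when the one before it is completed fails the run):
1. the rocker is switched on (value of joint rocker above 0.28 rad), for 0.2 s.
2. the blue key is pushed in (value of joint pair_key above 0.0038 m and value of joint rocker above 0.28 rad), for 0.2 s.
3. the fingers press the puck's button down (value of joint puck_button above 0.0045 m and contact force between the fingers and puck above 1.5 N), for 0.2 s.
At the end, for the whole second after the job is handed in: The rocker is on (over 0.28 of 0.36 rad), the blue key is in (over 3.8 of 5 mm), the orange key is out (under 1.5 mm), and the fingers hold the puck's button down (over 4.5 of 6 mm, with over 1.5 N), the puck at rest, flat on the counter and within 30 mm of where it stood (all of step 2 and all of step 3 and value of joint timer_key below 0.0015 m and distance of puck from where it was at the start of the episode below 0.03 m and height (world z) of puck below 0.006 m and angle between puck's own z axis and vertical below 0.15 rad and linear speed of puck below 0.02 m/s); the arm keeps its last pose, push and grip.
It fails at once if the blue key is pushed in before the rocker is on (value of joint pair_key above 0.003 m and value of joint rocker below 0.25 rad).
It fails at once if the puck's button is pressed before the blue key is in (value of joint puck_button above 0.003 m and value of joint pair_key below 0.003 m).
It fails at once if the orange key is pressed (value of joint timer_key above 0.0025 m).
It fails at once if the puck is lifted, tipped or pushed away (height (world z) of puck above 0.012 m or angle between puck's own z axis and vertical above 0.3 rad or distance of puck from where it was at the start of the episode above 0.035 m).
It fails at once if a bystander is disturbed (distance of any of mug, dish, clip, pencil_box, counter0, counter1, counter2 from where it was at the start of the episode above 0.025 m).
It also fails if it takes over 42 s, if anything falls off the work surface, if the arm or the gripper's body presses on something with over 40 N, if the wrist force passes 120 N, or if a joint passes its speed limit or range.

## Working session

There is one attempt and no reset: what is moved stays moved. The work goes in short steps, Python scripts to look and compute and a tool call to move; the robot and the scene stay as the last step left them, time stands still between calls to the robot, and variables do not carry over. Pictures are saved under pics/ and viewed, at most 10 in all, crops included, and the job is handed in when it is done.

Besides the shell and the picture viewer there is one more tool, called after "Request:" by a JSON object that holds its "fn" and its "kwargs". step_arm: Moves the arm, as the interface text tells. Its arguments: {"type":"object","properties":{"increments":{"type":"array","items":{"type":"array"}},"fingers":{"type":"number"},"grip_force":{"type":"number"}},"required":["increments"]}

```bash
mkdir -p pics; cat > h.py <<'E'
import numpy as np, cv2
from plant import r
def snap(n,f):
    c=r.calibration(n); p,d=r.snapshot(n); cv2.imwrite('pics/'+f+'.png',p[:,:,::-1]); np.savez('pics/'+f,p=p,d=d,**{k:c[k] for k in c}); return p,d,c
def foc(c): return 192/np.tan(np.radians(c['fov_y'])/2)
def ray(c,u,v,z):
    f=foc(c); R=np.array(c['R']);t=np.array(c['t'])
    o=-R.T@t; d=R.T@np.array([(u-c['cx'])/f,(v-c['cy'])/f,1]); return o+d*(z-o[2])/d[2]
def pts(d,c):
    f=foc(c); v,u=np.mgrid[0:384,0:512]; P=np.stack([(u-c['cx'])/f*d,(v-c['cy'])/f*d,d],-1)
    return (P-np.array(c['t']))@np.array(c['R'])
E
python3 - <<'E'
from h import *
ims=[]
for n in ['scene','side']:
    p,d,c=snap(n,n+'0'); ims.append(p); print(n,c, (d==0).mean())
print(r.get_state())
E
```

```text
scene {'fov_y': 52.98516382893773, 'cx': 256.4754816859466, 'cy': 189.82689281538376, 'R': array([[-0.42166238,  0.9066631 , -0.01276155],
       [ 0.52635124,  0.23328199, -0.81763921],
       [-0.73834626, -0.35148476, -0.57558949]]), 't': array([ 0.16356756, -0.29034467,  1.32595527])} 0.004007975260416667
side {'fov_y': 44.62431364222875, 'cx': 257.779620321201, 'cy': 186.6489703864586, 'R': array([[-0.88521773, -0.46517166, -0.00221268],
       [-0.24589835,  0.47196963, -0.84662782],
       [ 0.39487159, -0.74890587, -0.53218082]]), 't': array([0.58035954, 0.16641525, 0.84320152])} 0.004109700520833333
{'clock': 0.1, 'q': array([ 0.03379518,  0.68990122, -0.194513  ,  1.5662336 ,  0.15731645,
        0.90250949, -0.21506268]), 'qd': array([-0.00140295, -0.00358257, -0.00090475, -0.00123545, -0.00080294,
       -0.00174947,  0.00072444]), 'joint_torque': array([-3.08775299e-03, -5.28501892e+01, -1.27141513e+00, -1.53837240e+01,
       -5.25604945e-02,  1.96265515e-03,  5.71585565e-05]), 'tool_pos': array([ 6.24431405e-01, -4.93800923e-05,  2.37991083e-01]), 'eef_rot': array([ 7.07063261e-01,  7.07149812e-01, -6.33966923e-04, -5.35359335e-04]), 'contact_force': array([ 0.066116  ,  0.40249311, -0.94494127]), 'moment': array([ 0.01169367, -0.0189182 ,  0.04285618]), 'finger_force': 0.0, 'opening': 1.0011633255196908}
```

View pics/scene0.png

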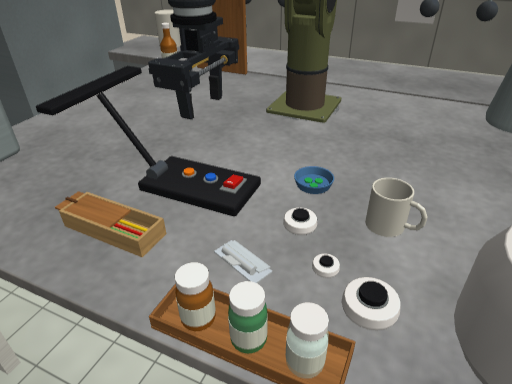

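View pics/side0.png

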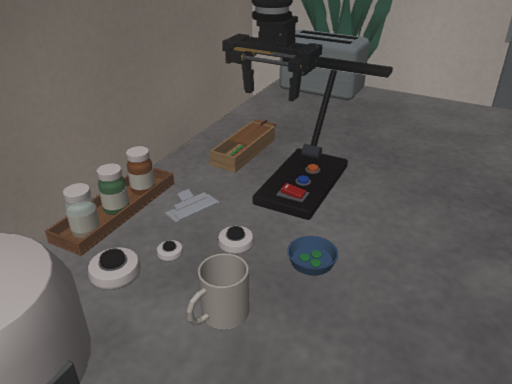

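Scene view: rocker (234,183), blue key (211,177), orange key (189,172). The three pucks are at (300,220), (326,265) and (372,300), and the middle-sized one appears to be (300,220). The side view agrees, with the rocker at (293,192), blue at (303,180) and the puck at (236,237).

```bash
python3 - <<'E'
from h import *
def blob(m,near):
    n,l,s,c=cv2.connectedComponentsWithStats(m.astype(np.uint8)); 
    k=min((i for i in range(1,n) if s[i,4]>8),key=lambda i:np.hypot(*(c[i]-near))); return c[k],s[k,4],l==k
seeds={'scene':dict(red=(234,183),blue=(211,177),orange=(189,172),p0=(300,217),p1=(326,262),p2=(372,294)),
'side':dict(red=(293,192),blue=(303,180),orange=(313,168),p0=(235,233),p1=(169,246),p2=(112,259))}
for n in seeds:
    z=np.load(f'pics/{n}0.npz'); c={k:z[k] for k in z}; p=z['p'];P=pts(z['d'],c)
    hsv=cv2.cvtColor(p,cv2.COLOR_RGB2HSV).astype(int);H,S,V=hsv[...,0],hsv[...,1],hsv[...,2]
    M=dict(red=((H<5)|(H>174))&(S>150)&(V>60),blue=(H>100)&(H<125)&(S>130)&(V>60),orange=(H>6)&(H<20)&(S>150)&(V>80),p=(V<45))
    for k,s in seeds[n].items():
        ce,a,m=blob(M[k if k[0]!='p' else 'p'],s)
        h=dict(red=.038,blue=.036,orange=.036).get(k,.032)
        q=P[m]; print(n,k,ce.round(1),a,'ray',ray(c,*ce,h).round(4),'depth med',np.median(q,0).round(4),'ext',np.ptp(np.percentile(q,[3,97],0),0).round(3))
    # white bar & puck shells
    u,v=map(int,seeds[n]['red']); 
    m=np.zeros(V.shape,bool); m[v-16:v+16,u-20:u+20]=1; m&=(S<60)&(V>130)
    ys,xs=np.nonzero(m); print('bar',list(zip(xs,ys))[:40])
    for k in ['p0','p1','p2']:
        u,v=map(int,seeds[n][k]); w=(abs(P-ray(c,u,v,.03))[...,:2].max(-1)<.06)&(P[...,2]>.012)&(P[...,2]<.04)
        q=P[w]; print(k,'shell',np.ptp(np.percentile(q,[2,98],0),0).round(3),q.max(0).round(3),q.min(0).round(3))
    cv2.imwrite(f'pics/{n}crop.png',cv2.resize(p[150:260,180:345] if n=='scene' else p[140:260,200:350],None,fx=4,fy=4,interpolation=2)[:,:,::-1])
E
```

```text
scene red [232.8 181. ] 179 ray [0.5625 0.022  0.038 ] depth med [0.5641 0.0237 0.0394] ext [0.047 0.026 0.013]
scene blue [210.2 176.3] 81 ray [ 0.5638 -0.0372  0.036 ] depth med [ 0.5634 -0.0375  0.0357] ext [0.025 0.024 0.01 ]
scene orange [188.6 170.9] 74 ray [ 0.5643 -0.0968  0.036 ] depth med [ 0.5641 -0.0971  0.0359] ext [0.025 0.022 0.01 ]
scene p0 [300.4 214.6] 154 ray [0.6082 0.2018 0.032 ] depth med [0.6079 0.2015 0.0322] ext [0.026 0.028 0.01 ]
scene p1 [326.  260.7] 104 ray [0.7122 0.2868 0.032 ] depth med [0.704  0.285  0.0229] ext [0.018 0.019 0.006]
scene p2 [372.6 293.7] 540 ray [0.7522 0.376  0.032 ] depth med [0.7616 0.3762 0.0419] ext [0.036 0.037 0.011]
bar [(np.int64(224), np.int64(167)), (np.int64(225), np.int64(167)), (np.int64(226), np.int64(167)), (np.int64(227), np.int64(167)), (np.int64(228), np.int64(167)), (np.int64(229), np.int64(167)), (np.int64(230), np.int64(167)), (np.int64(231), np.int64(167)), (np.int64(232), np.int64(167)), (np.int64(233), np.int64(167)), (np.int64(234), np.int64(167)), (np.int64(235), np.int64(167)), (np.int64(236), np.int64(167
[... 1422 characters left out ...]
side p0 [235.2 232.9] 166 ray [0.5968 0.206  0.032 ] depth med [0.598  0.2051 0.0319] ext [0.026 0.026 0.009]
side p1 [168.8 245.7] 80 ray [0.6874 0.297  0.032 ] depth med [0.6954 0.2881 0.0228] ext [0.017 0.019 0.007]
side p2 [112.  258.7] 371 ray [0.756  0.3744 0.032 ] depth med [0.7475 0.3817 0.0414] ext [0.035 0.035 0.012]
bar [(np.int64(287), np.int64(185)), (np.int64(286), np.int64(186)), (np.int64(287), np.int64(186)), (np.int64(285), np.int64(187)), (np.int64(286), np.int64(187))]
p0 shell [0.062 0.062 0.021] [0.636 0.236 0.035] [0.566 0.166 0.012]
p1 shell [0.069 0.09  0.016] [0.748 0.356 0.032] [0.675 0.26  0.012]
p2 shell [0.083 0.083 0.025] [0.798 0.423 0.04 ] [0.707 0.333 0.012]
```

View pics/scenecrop.png

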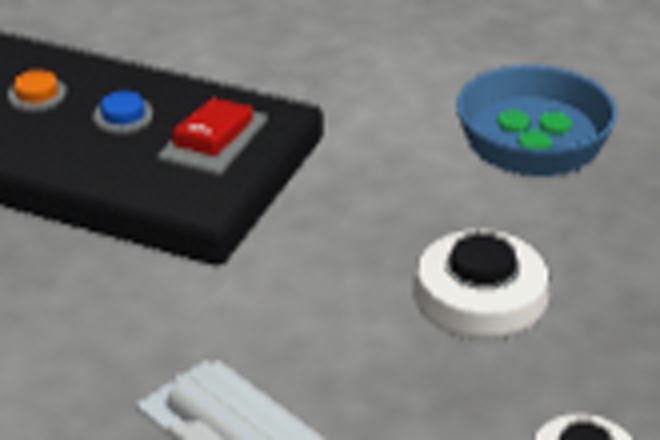

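Request:
{"fn": "step_arm", "kwargs": {"increments": [[[-1, 0.4, -1], [0, 8, 0]], [[-1, 0.4, -2.5], [0, 8, 0]], [[-1, 0.4, -2.5], [0, 4, 0]], [[-1, 0.4, -2.5], [0, 0, 0]], [[-1, 0.4, -2.5], [0, 0, 0]], [[-0.8, 0.4, -2.5], [0, 0, 0]], [[0, 0, -2], [0, 0, 0]], [[0, 0, -1], [0, 0, 0]], [[0, 0, 0], [0, 0, 0]], [[0, 0, 0], [0, 0, 0]]], "fingers": 0, "grip_force": 20}}

```text
clock: 1.1
tool_pos: [0.5676, 0.0239, 0.0742]
eef_rot: [0.697, 0.696, -0.122, -0.122]
contact_force: [-0.0, 0.1, 0.1]
opening: 0.117
finger_force: 0.0
```

```bash
python3 - <<'E'
from h import *
p,d,c=snap('scene','s1'); p2,_,_=snap('side','d1')
a=cv2.resize(p[90:220,150:300],(450,390)); b=cv2.resize(p2[100:230,220:350],(350,350)); b=cv2.copyMakeBorder(b,0,40,0,0,0)
cv2.imwrite('pics/m1.png',np.hstack([a,b])[:,:,::-1])
P=pts(d,c)
for n,u,v in [('mugtop',390,190)]:
    w=(P[...,2]>.05)&(P[...,2]<.095)&(P[...,1]>.25)&(P[...,0]<.68)&(P[...,0]>.4); print(P[w].min(0),P[w].max(0))
E
```

```text
[0.48658309 0.32120705 0.05007782] [0.56988131 0.43437256 0.09449923]
```

View pics/m1.png

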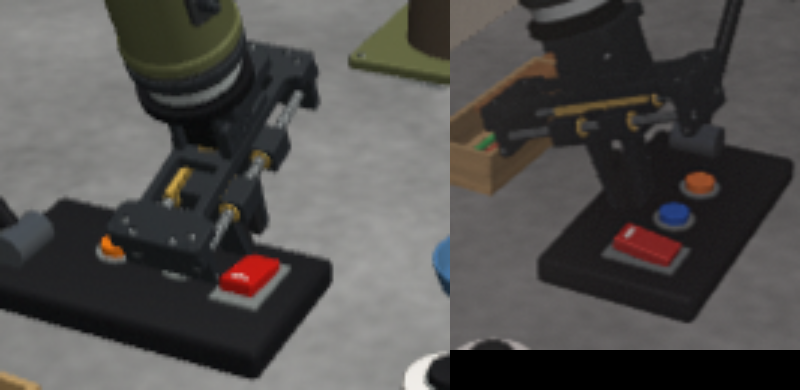

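The tilted, closed fingers hover above the rocker. The white bar is on the rocker's near end, and the side view agrees. Next I descend.

Request:
{"fn": "step_arm", "kwargs": {"increments": [[[0, 0, -1], [0, 0, 0]], [[0, 0, -0.8], [0, 0, 0]], [[0, 0, -0.3], [0, 0, 0]], [[0, 0, -0.2], [0, 0, 0]], [[0, 0, -0.2], [0, 0, 0]], [[0, 0, -0.2], [0, 0, 0]], [[0, 0, -0.1], [0, 0, 0]], [[0, 0, 0], [0, 0, 0]], [[0, 0, 0], [0, 0, 0]], [[0, 0, 0], [0, 0, 0]]]}}

```text
clock: 2.2
tool_pos: [0.5672, 0.0241, 0.0459]
eef_rot: [0.696, 0.696, -0.123, -0.123]
contact_force: [-0.3, -0.4, 1.7]
opening: 0.006
finger_force: 0.4
```

Request:
{"fn": "step_arm", "kwargs": {"increments": [[[0, 0, -0.1], [0, 0, 0]], [[0, 0, -0.1], [0, 0, 0]], [[0, 0, -0.1], [0, 0, 0]], [[0, 0, -0.1], [0, 0, 0]], [[0, 0, -0.1], [0, 0, 0]], [[0, 0, -0.1], [0, 0, 0]], [[0, 0, 0], [0, 0, 0]], [[0, 0, 0], [0, 0, 0]], [[0, 0, 0], [0, 0, 0]], [[0, 0, 0], [0, 0, 0]]]}}

```text
clock: 3.2
tool_pos: [0.5679, 0.0241, 0.0401]
eef_rot: [0.697, 0.696, -0.122, -0.122]
contact_force: [3.3, -0.5, 5.3]
opening: 0.003
finger_force: 3.1
```

Request:
{"fn": "step_arm", "kwargs": {"increments": [[[0, 0, -0.1], [0, 0, 0]], [[0, 0, -0.1], [0, 0, 0]], [[0, 0, -0.05], [0, 0, 0]], [[0, 0, 0], [0, 0, 0]], [[0, 0, 0], [0, 0, 0]], [[0, 0, 0], [0, 0, 0]], [[0, 0, 0], [0, 0, 0]], [[0, 0, 0], [0, 0, 0]], [[0, 0, 0], [0, 0, 0]], [[0, 0, 0], [0, 0, 0]]]}}

```text
clock: 4.2
tool_pos: [0.5679, 0.0241, 0.0397]
eef_rot: [0.697, 0.696, -0.122, -0.122]
contact_force: [2.7, -0.7, 18.5]
opening: 0.007
finger_force: 9.4
```

Request:
{"fn": "step_arm", "kwargs": {"increments": [[[0, 0, 1.5], [0, 0, 0]], [[0, 0, 2.5], [0, 0, 0]], [[-0.2, -1, 0], [0, -8, 0]], [[-0.2, -1, 0], [0, -8, 0]], [[-0.3, -1, 0], [0, -4, 0]], [[0, -1, 0], [0, 0, 0]], [[0, -1, 0], [0, 0, 0]], [[0, -1, 0], [0, 0, 0]], [[0, 0, 0], [0, 0, 0]], [[0, 0, 0], [0, 0, 0]]]}}

```text
clock: 5.2
tool_pos: [0.561, -0.0354, 0.0766]
eef_rot: [0.707, 0.707, -0.004, -0.004]
contact_force: [-0.7, -0.1, 0.1]
opening: 0.009
finger_force: 0.0
```

```bash
python3 - <<'E'
from h import *
p,d,c=snap('scene','s2'); p2,d2,c2=snap('side','d2')
a=cv2.resize(p[130:220,150:270],(480,360)); b=cv2.resize(p2[150:220,250:330],(400,350)); b=cv2.copyMakeBorder(b,0,10,0,0,0)[:,:320]
cv2.imwrite('pics/m2.png',np.hstack([a,b])[:,:,::-1])
for n,p,d,c in[('sc',p,d,c),('si',p2,d2,c2)]:
    P=pts(d,c);w=(abs(P[...,1]-.0235)<.008)&(P[...,2]>.03)&(P[...,2]<.05)&(p[...,0]>100)
    for x in (.54,.55,.56,.57,.58):
        q=w&(abs(P[...,0]-x)<.004); print(n,x,np.median(P[q][:,2]) if q.any() else None)
print(r.get_state()['tool_pos'])
E
```

```text
sc 0.54 0.04440935036405401
sc 0.55 0.0423816139879445
sc 0.56 0.04086519147940186
sc 0.57 0.038202845206367034
sc 0.58 0.036724100359295575
si 0.54 0.04416298402108662
si 0.55 0.042028886534229745
si 0.56 0.04147543088624788
si 0.57 0.039124226578495055
si 0.58 0.03702106637746433
[ 0.56069762 -0.0345606   0.07666902]
```

View pics/m2.png

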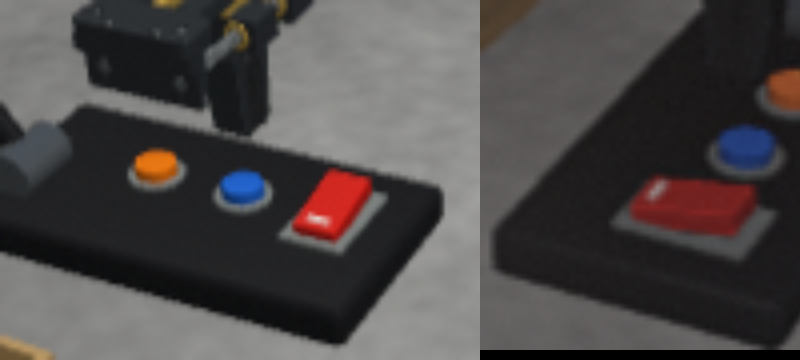

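The rocker is on: the white-barred end is down, with a slope of about -0.19. Next is the blue key.

Request:
{"fn": "step_arm", "kwargs": {"increments": [[[0, -0.1, -1.5], [0, 0, 0]], [[0, 0, -1.5], [0, 0, 0]], [[0, 0, -0.7], [0, 0, 0]], [[0, 0, -0.2], [0, 0, 0]], [[0, 0, -0.2], [0, 0, 0]], [[0, 0, -0.2], [0, 0, 0]], [[0, 0, -0.1], [0, 0, 0]], [[0, 0, -0.1], [0, 0, 0]], [[0, 0, 0], [0, 0, 0]], [[0, 0, 0], [0, 0, 0]]]}}

```text
clock: 6.3
tool_pos: [0.5611, -0.0364, 0.0321]
eef_rot: [0.707, 0.707, -0.004, -0.003]
contact_force: [0.4, 0.5, 0.0]
opening: 0.007
finger_force: 0.2
```

Request:
{"fn": "step_arm", "kwargs": {"increments": [[[0, 0, -0.1], [0, 0, 0]], [[0, 0, -0.1], [0, 0, 0]], [[0, 0, -0.05], [0, 0, 0]], [[0, 0, 0], [0, 0, 0]], [[0, 0, 0], [0, 0, 0]], [[0, 0, 0], [0, 0, 0]], [[0, 0, 0], [0, 0, 0]], [[0, 0, 0], [0, 0, 0]], [[0, 0, 0], [0, 0, 0]], [[0, 0, 0], [0, 0, 0]]]}}

```text
clock: 7.3
tool_pos: [0.5612, -0.0364, 0.0313]
eef_rot: [0.707, 0.707, -0.004, -0.003]
contact_force: [-3.5, 0.4, 17.5]
opening: 0.004
finger_force: 8.7
```

Request:
{"fn": "step_arm", "kwargs": {"increments": [[[0, 0, 2], [0, 0, 0]], [[0, 0, 2.8], [0, 0, 0]], [[0.7, 3.5, 0], [0, 0, 0]], [[0.7, 4, 0], [0, 0, 0]], [[0.7, 4, 0], [0, 0, 0]], [[0.7, 4, 0], [0, 0, 0]], [[0.7, 4, 0], [0, 0, 0]], [[0.6, 3.3, 0], [0, 0, 0]], [[0, 1, 0], [0, 0, 0]], [[0, 0, 0], [0, 0, 0]]]}}

```text
clock: 8.3
tool_pos: [0.601, 0.2038, 0.0772]
eef_rot: [0.706, 0.708, -0.004, -0.004]
contact_force: [-0.6, 0.1, -1.1]
opening: 0.003
finger_force: 0.0
```

```bash
python3 - <<'E'
from h import *
p,d,c=snap('scene','s3'); p2,d2,c2=snap('side','d3')
a=cv2.resize(p[130:250,180:340],(480,360)); b=cv2.resize(p2[150:270,200:320],(320,320)); b=cv2.copyMakeBorder(b,0,40,0,0,0)
cv2.imwrite('pics/m3.png',np.hstack([a,b])[:,:,::-1])
for p,d,c in[(p,d,c),(p2,d2,c2)]:
    P=pts(d,c)
    for y,x in((-.0365,.5605),(-.096,.561)):
        w=np.hypot(P[...,0]-x,P[...,1]-y)<.009; w&=P[...,2]<.05
        print(x,y,np.median(P[w][:,2]) if w.any() else None)
print(r.get_state()['tool_pos'])
E
```

```text
0.5605 -0.0365 0.03131699690522986
0.561 -0.096 0.03621090731156047
0.5605 -0.0365 0.03131420822265389
0.561 -0.096 0.035836067271722574
[0.60130373 0.19916071 0.07715538]
```

View pics/m3.png

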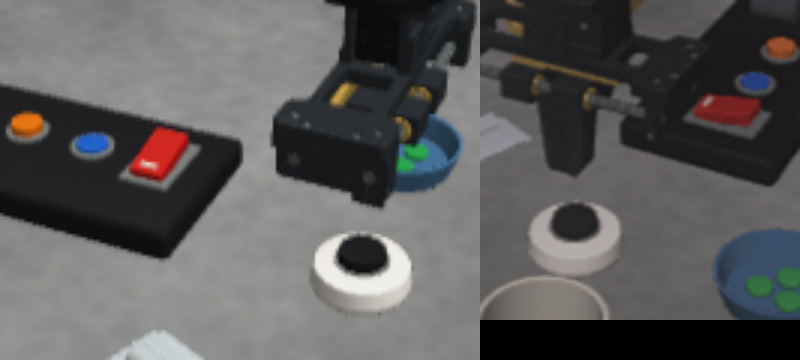

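The blue key is in (31.3 mm) and the orange key is out (36 mm). The fingers are above the middle puck, so I press its button now.

Request:
{"fn": "step_arm", "kwargs": {"increments": [[[0.1, 0, -1.5], [0, 0, 0]], [[0, 0, -1.5], [0, 0, 0]], [[0, 0, -1], [0, 0, 0]], [[0, 0, -0.2], [0, 0, 0]], [[0, 0, -0.2], [0, 0, 0]], [[0, 0, -0.2], [0, 0, 0]], [[0, 0, -0.2], [0, 0, 0]], [[0, 0, -0.2], [0, 0, 0]], [[0, 0, 0], [0, 0, 0]], [[0, 0, 0], [0, 0, 0]]]}}

```text
clock: 9.4
tool_pos: [0.6023, 0.2016, 0.0278]
eef_rot: [0.707, 0.707, -0.004, -0.004]
contact_force: [-1.6, -1.1, 4.6]
opening: 0.007
finger_force: 1.8
```

Request:
{"fn": "step_arm", "kwargs": {"increments": [[[0, 0, -0.1], [0, 0, 0]], [[0, 0, -0.1], [0, 0, 0]], [[0, 0, -0.05], [0, 0, 0]], [[0, 0, 0], [0, 0, 0]], [[0, 0, 0], [0, 0, 0]], [[0, 0, 0], [0, 0, 0]], [[0, 0, 0], [0, 0, 0]], [[0, 0, 0], [0, 0, 0]], [[0, 0, 0], [0, 0, 0]], [[0, 0, 0], [0, 0, 0]]]}}

```text
clock: 10.4
tool_pos: [0.6024, 0.2016, 0.0263]
eef_rot: [0.707, 0.707, -0.004, -0.004]
contact_force: [-4.0, -2.0, 13.3]
opening: 0.006
finger_force: 6.7
```

```bash
python3 -c "
from h import *
s=r.get_state(); print(s['tool_pos'],s['contact_force']); print(r.finish_job())"
```

```text
[0.60236952 0.20160112 0.02632852] [-3.99615841 -1.96678349 13.34924768]
the job is handed in; nothing more can be done
None
```

I switched the rocker on, pushed the blue key in, and handed the job in with the puck's button held fully down at about 13 N; the hand-in returned no verdict.

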